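Slide the candlestick out of the door's way and open the acrylic door

ROBOT

A 6-joint arm with a two-finger parallel gripper is mounted at the origin on the work surface. World frame = base frame: x ahead of the robot, y to its left, z up, the work surface at z = 0. Lengths are in mm, angles in rad, forces in N, time in s.
With the tool pointing down it reaches from about 350 to 875 mm from the base axis. Payload 4.2 kg.
Tool frame: the origin (TCP) lies midway between the tips of the shut fingers; the grasp point (between the pads) lies 19 mm behind it; x points along the fingers, y is the direction in which the jaws open and shut, and the axes are right-handed (so a half turn about x gives the same grasp; the last joint's range is limited). The gripper opens to 85 mm and grips with 20 to 120 N. Pads are 22 mm wide; open, the fingers measure 114 mm over their backs; the gripper's body (76 mm by 85 mm) begins 54 mm behind the grasp point. The pads swing forward as they close: fully open they stand 13 mm farther back than shut.
Start: joints at [1.551, 0.385, 0.008, 0, -1.194, -0.259], TCP at [171.969, 600.854, 231.312] pointing down, gripper open.
Joint ranges: [-3.14, 3.14], [-1.21, 2.06], [-1.07, 1.41], [-3.16, 2.05], [-2.99, -0.16], [-3.1, 3.1]. Speed limits (rad/s): [2.79, 2.79, 3.14, 3.14, 3.14, 3.14].

INTERFACE

Orientations are given as a unit quaternion [x, y, z, w].
In Python, from bench import readout, imaging, arm gives the robot as it stands.
- The arm moves only by the tool arm_command, never from a script. Its argument "increments" is a list of rows, each a list of 3 entries, a list of its own where there are three numbers: the turn, a rotation vector about the world's x, y, z in degrees, then the shift along the world's x, y, z in mm, then the closure, from 0 (fully open) to 1 (shut). In form: [[[ax, ay, az], [tx, ty, tz], fingers], ...]. A call has exactly 5 rows; each row is the pose to reach, as a shift and turn from the pose measured when the call began; what a row does not reach only later rows make up. A row lasts 1/10 s, in which the tool goes at most 50 mm and 8.59 degrees, less where a joint would pass 70% of its speed; a pose out of reach is approached as far as the arm can. A call with a gripper value outside its range is refused whole. The fingers move at their own pace and stop on an object; the grip force is fixed at half the most. Time passes only in rows, so rows that repeat a pose let the fingers close, or fill a call up. It gives the time, the measured TCP pose, the force and the opening at its end, in the units of the state.
- readout.read_state(): the state, without advancing time (a new reading comes with each control period).
- imaging.get_image(name): name is "scene" or "top" or "wrist"; returns (picture, depth): 480x640x3 uint8, blue, green, red; 480x640 float32, mm along the optical axis (not along the pixel's ray), 0 where there is no reading.
- imaging.camera_info(name): a dict with "vfov" (degrees; the focal length in pixels is half the picture's height over the tangent of half this angle, whatever the lens; pixels are square), "cx", "cy" (the principal point, pixels), "eye" and "rotation" of the camera in the world; the wrist camera has in their place "T_tool_cam" (4x4, takes a point from camera to tool coordinates, whose origin is the TCP and whose axes are the tool frame's). Camera axes: x right, y down, z forward; pixel columns grow to the right and rows downward; lengths in mm; the calibration is good to about 2 mm. The wrist camera is an equidistant fisheye: a pixel r from the principal point sees the ray r / f radians off the axis. A picture is of the moment at which its call begins: read the wrist's pose just before it. camera_info takes no time and is no camera call.
- arm.job_done(): hands the job in, once; it reports no verdict.
The state is a dict: "clock": time; "joints": joint angles; "joint_vel": joint speeds; "joint_efforts": joint torques, N m; "position": TCP position; "ee_rot": TCP orientation; "contact_force": force on the tool from outside, world axes, zero at the start; "wrist_torque": the same for the moment, N m; "gripper_width": finger opening in mm.
Only numpy, scipy, OpenCV 4.12 (cv2) and the standard library are available. Lean on these libraries where they do the work, as an engineer would, in place of code of your own. Each camera call takes 0.05 s, during which the arm holds its last target. There are 200 camera calls.

TASK

The tall candlestick stands in the way of the frosted door of the lower beech box. With the fingertips against its heavy brass foot only (never the stem or candle), slide it upright along the sideboard until the whole foot stands on the round dark red pad, without lifting it or tipping it; then reach behind the free edge of the ajar door and push it wide open, about square to the box front or further. Leave all the other things where they are.

Things in the scene. Friction and masses are not known exactly. Their poses are not given: they have to be found in the camera images.
- candlestick: Brass candlestick with a cream candle, 300 mm tall, 0.5 to 0.9 kg, standing loose. Origin at the centre of its underside, z up its axis. Foot: upright-sided disc 76 mm across and 28 mm high, then a shoulder sloping in to 24 mm across at 42 mm height. A push that acts lower than 28 mm slides it, a push higher up may tip it.
- stem: The stem and candle, rigidly part of the candlestick: everything above 42 mm height. Stem 16 mm across up to 172 mm, then a cup 36 mm across up to 200 mm, then the candle 22 mm across up to 300 mm. Origin on the axis at 42 mm height. Not to be touched.
- pad_mid (a point): Centre of the round dark red leather pad, 116 mm across, let in flush with the top of the sideboard (no step); the foot slides freely over its edge. A foot standing on it is clear of the swing of the door.
- stack: The two stacked beech boxes, fixed, 200 mm deep (own x), 260 mm wide (own y), 220 mm high in all: lower box 0 to 150 mm, open-topped upper box 150 to 220 mm. Origin at the centre of the underside; the front with the door is the face at own x = -100 mm, which looks to its own -x.
- hinge (a point): A fixed point on the vertical hinge axis of the door, at mid height of the door (75 mm above the sideboard), 4 mm in front of the box front near its own +y end.
- door (a joint): Angle of the frosted acrylic door in rad: 0 shut, flat against the front; 1.57 square to the front; stop at 1.9. It starts ajar. The panel is 6 mm thick, centred on the hinge axis, 250 mm wide from hinge to free edge, from 10 to 140 mm above the sideboard, without a handle. At angle a it runs from the hinge along (-sin a, -cos a) in the stack's own x, y. Slight hinge friction (0.05 N m): it stays where it is left.
- door_edge (a point): Middle of the door's free vertical edge, 250 mm from the hinge, 75 mm above the sideboard.
- bowl: Bystander: blue ceramic bowl, 96 mm across, 40 mm high, loose. Origin at the centre of its underside.
- votive: Bystander: amber glass candle cup, 64 mm across, 60 mm high, loose. Origin at the centre of its underside.
- matchbox: Bystander: box of long matches, 60 x 100 x 22 mm, lying loose. Origin at the centre of its underside.
- remote: Grey remote, 150 x 45 x 20 mm, lying in the upper box. Origin at the centre of its underside.
- dimmer: White light-dimmer remote, 110 x 40 x 13 mm, lying in the upper box. Origin at the centre of its underside.
- stopper: Steel bottle stopper, 36 mm across, 47 mm tall, standing in the upper box. Origin at the centre of its underside.

How it is judged:
By the outcome, as a careful person would: the job done as asked, in the order asked, and still so for the second after the job is handed in, with the robot touching nothing.
It also fails if it takes over 70 s, if anything falls off the work surface, if the arm or the gripper's body presses on something with over 40 N, if the wrist force passes 120 N, or if a joint passes its speed limit or range.

## Working session

There is one attempt and no reset: what is moved stays moved. The work goes in short steps, Python scripts to look and compute and a tool call to move; the robot and the scene stay as the last step left them, time stands still between calls to the robot, and variables do not carry over. Pictures are saved under pics/ and viewed, about 8 in all and at most 12, crops included, and the job is handed in when it is done.

Besides the shell and the picture viewer there is one more tool, called after ">>>" by a JSON object that holds its "method" and its "body", one argument or row to a line. arm_command: Moves the arm, as the interface text tells. Its arguments: {"type":"object","properties":{"increments":{"type":"array","items":{"type":"array"}}},"required":["increments"]}

```bash
mkdir -p pics; ls; cat > h.py <<'E'
import numpy as np, cv2
from bench import readout, imaging, arm
def grab(n):
    im,d=imaging.get_image(n); c=imaging.camera_info(n); np.savez(f'pics/{n}.npz',im=im,d=d); return im,d,c
def pts(n,d,c):
    f=240/np.tan(np.radians(c['vfov'])/2); v,u=np.mgrid[:480,:640]
    p=np.stack([(u-c['cx'])/f*d,(v-c['cy'])/f*d,d],-1)
    return p@np.array(c['rotation']).T+np.array(c['eye'])
E
python3 - <<'E'
from h import *
print(readout.read_state())
for n in('scene','top'):
    im,d,c=grab(n); cv2.imwrite(f'pics/{n}0.png',im); print(n,c)
E
```

```text
pics
{'clock': 0.0, 'joints': array([ 1.55061310e+00,  3.85584959e-01,  6.60399429e-03, -4.99383663e-04,
       -1.19398408e+00, -2.58602244e-01]), 'joint_vel': array([ 0.00097168, -0.00052827, -0.00044894,  0.00263602, -0.00091465,
        0.00010723]), 'joint_efforts': array([ 3.24326093e-04, -3.92286694e+01,  1.88403279e+01,  4.18608114e+00,
       -4.68946091e-03, -2.16077694e-06]), 'position': array([171.81209163, 600.30918987, 230.19583172]), 'ee_rot': array([-0.700167  ,  0.09909195,  0.7003105 ,  0.09753029]), 'contact_force': array([-0.47366381,  0.29628937, -0.85547698]), 'wrist_torque': array([-0.0426553 ,  0.02177588, -0.03720407]), 'gripper_width': 84.87673709725561}
scene {'vfov': 43.82860344108728, 'cx': 307.68886599462644, 'cy': 233.46363207653351, 'eye': array([1285.98000174,   45.2550011 ,  956.18495051]), 'rotation': array([ 0.69359851,  0.63806701, -0.22276327, -0.24933538])}
top {'vfov': 55.17354519739549, 'cx': 314.93801701789897, 'cy': 235.84098594850707, 'eye': array([530.66238741, 130.15388938, 908.77048856]), 'rotation': array([-0.70056321,  0.71198882, -0.03825247,  0.0286332 ])}
```

```bash
sleep 1; ls pics
```

```text
scene.npz
scene0.png
top.npz
top0.png
```

View pics/top0.png

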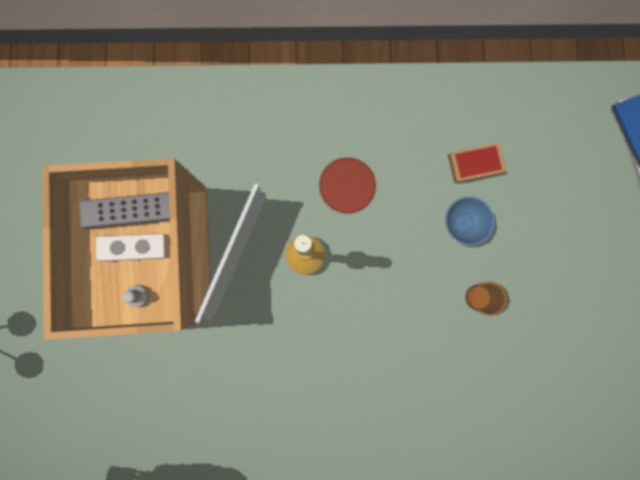

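View pics/scene0.png

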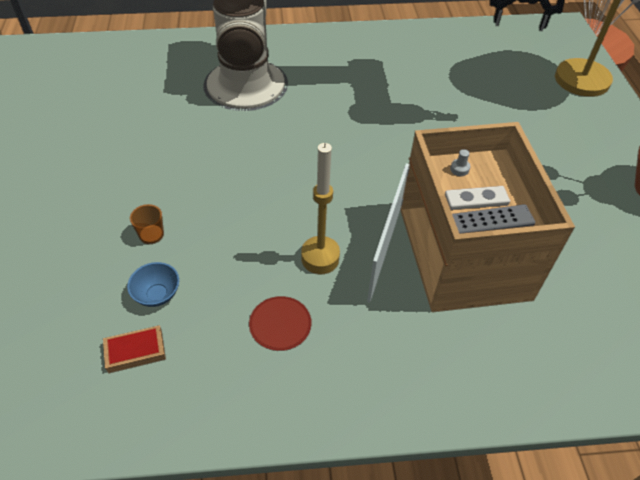

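Top view: hinge near (200,320), door free edge (257,187), foot about (305,255), pad (347,185). The scene view agrees. Next I'll turn these into world positions.

```bash
python3 - <<'E'
import re
s=open('h.py').read().replace("np.array(c['rotation']).T","Rotation.from_quat(c['rotation']).as_matrix().T").replace("import numpy as np, cv2","import numpy as np, cv2\nfrom scipy.spatial.transform import Rotation")
open('h.py','w').write(s)
E
cat > m.py <<'E'
from h import *
def seg(n):
    z=np.load(f'pics/{n}.npz'); im=z['im'];P=pts(n,z['d'],imaging.camera_info(n))
    return im,P,cv2.cvtColor(im,cv2.COLOR_BGR2HSV)
def circ(xy):
    A=np.c_[2*xy,np.ones(len(xy))];s=np.linalg.lstsq(A,(xy**2).sum(1),rcond=None)[0]
    return s[:2],np.sqrt(s[2]+s[:2]@s[:2])
E
python3 - <<'E'
from m import *
for n in('top','scene'):
    im,P,H=seg(n); Z=P[...,2]
    ok=np.load(f'pics/{n}.npz')['d']>0
    print(n,'table z',np.median(Z[ok&(abs(Z)<30)]))
    # pad
    red=((H[...,0]<8)|(H[...,0]>172))&(H[...,1]>120)&ok&(abs(Z)<8)
    k,l,st,ce=cv2.connectedComponentsWithStats(red.astype(np.uint8))
    i=1+np.argmax(st[1:,4]); q=P[l==i]; print('pad',q.mean(0),np.ptp(q,axis=0),ce[i])
    pad=q.mean(0)
    # foot side/top: points z 8..30 near the pad
    m=ok&(Z>8)&(Z<33)&(np.hypot(P[...,0]-pad[0],P[...,1]-pad[1])<260)&(H[...,0]>10)&(H[...,0]<32)&(H[...,1]>110)
    k,l,st,ce=cv2.connectedComponentsWithStats(m.astype(np.uint8))
    for i in range(1,k):
        if st[i,4]>60: q=P[l==i]; print('foot?',circ(q[:,:2]),q.min(0),q.max(0),ce[i],st[i,4])
im,P,H=seg('top')
for u,v in [(257,187),(255,190),(230,250),(200,320),(205,312),(176,163),(181,325),(47,168),(48,335),(304,243),(305,265),(470,222),(486,297),(478,163)]:
    print((u,v),P[v,u].round(0))
im,P,H=seg('scene')
for u,v in [(407,168),(373,295),(380,255),(390,230),(320,255),(325,150)]:
    print('s',(u,v),P[v,u].round(0))
E
```

```text
top table z -0.8691371804226264
pad [7.18509915e+02 5.05725271e+01 4.20598089e-01] [111.34644475 109.03717249  10.46739583] [347.15913978 184.97462366]
foot? (array([ 752.09734108, -184.92456533]), np.float64(28.545109178714956)) [ 720.77851897 -209.0651557    13.39572444] [ 781.42264286 -154.39272888   25.64483829] [459.81818182 168.14204545] 176
foot? (array([579.63771909, 138.48109582]), np.float64(33.03981712309517)) [543.04574138 102.34219287  17.74990793] [611.93155202 173.60291697  32.98562355] [305.85545723 258.00589971] 339
scene table z -0.3967467015957027
pad [720.89046011  51.62992791   0.75566173] [114.40256605 112.92010317  13.77950699] [279.78006206 323.0484872 ]
foot? (array([582.68678129, 139.25060352]), np.float64(33.9877569697553)) [548.79785678 102.91998415   8.03017245] [620.9876438  176.63863121  32.99471776] [320.03549061 259.96868476] 479
foot? (array([ 755.75171223, -184.19501719]), np.float64(29.664899099000923)) [ 721.61610939 -207.71536953    8.00234653] [ 788.29444736 -153.54736375   26.9722771 ] [152.90625  348.965625] 320
(257, 187) [690. 217. 130.]
(255, 190) [684. 220. 137.]
(230, 250) [583. 264. 126.]
(200, 320) [466. 313. 129.]
(205, 312) [478. 309. 112.]
(176, 163) [714. 334. 206.]
(181, 325) [467. 322. 214.]
(47, 168) [706. 525. 220.]
(48, 335) [456. 514. 219.]
(304, 243) [579. 136. 299.]
(305, 265) [558. 137.  36.]
(470, 222) [ 639. -193.    3.]
(486, 297) [ 491. -216.    6.]
(478, 163) [ 755. -209.   18.]
s (407, 168) [479. 316. 140.]
s (373, 295) [674. 232.   1.]
s (380, 255) [660. 237. 107.]
s (390, 230) [579. 273.  76.]
s (320, 255) [599. 137.  37.]
s (325, 150) [586. 140. 299.]
```

Measured: foot about (581,138), pad (719,51), hinge about (466,314), door edge about (690,217), so the door is at about 26°. I'll push along heading −32° with the half-open fingers cradling the foot, the tool tilted back 35° so the body stays clear of the stem.

```bash
cat >> h.py <<'E'
def tgt(psi,th):
    p,t=np.radians([psi,th]); x=np.array([np.cos(p)*np.sin(t),np.sin(p)*np.sin(t),-np.cos(t)])
    y=np.array([-np.sin(p),np.cos(p),0]); 
    return [np.c_[x,s*y,np.cross(x,s*y)] for s in(1,-1)]
def need(psi,th):
    s=readout.read_state(); R=Rotation.from_quat(s['ee_rot'])
    for M in tgt(psi,th):
        print(psi,th,np.degrees((Rotation.from_matrix(M)*R.inv()).as_rotvec()).round(1))
E
python3 - <<'E'
from h import *
s=readout.read_state(); print(Rotation.from_quat(s['ee_rot']).as_matrix().round(2))
need(-32.4,35); need(-32.4,0)
print(imaging.camera_info('wrist')['T_tool_cam'])
E
```

```text
[[-0.   -0.28 -0.96]
 [-0.   -0.96  0.28]
 [-1.    0.   -0.  ]]
-32.4 35 [-45.4  20.6 156.6]
-32.4 35 [-14.3 -32.1 -15.9]
-32.4 0 [1.000e-01 2.000e-01 1.636e+02]
-32.4 0 [  0.1  -0.  -16.4]
[[-2.36107178e-04 -2.72384372e-01  9.62188494e-01 -1.41910780e+02]
 [ 9.99999921e-01 -3.71695868e-04  1.40162780e-04 -5.99859127e-02]
 [ 3.19463337e-04  9.62188451e-01  2.72384438e-01 -6.93199675e+01]
 [ 0.00000000e+00  0.00000000e+00  0.00000000e+00  1.00000000e+00]]
```

>>> {"method": "arm_command", "body": {
  "increments": [
    [[0,0,0],[22,-30,0],0.47],
    [[0,0,0],[48,-64,0],0.47],
    [[0,0,0],[75,-100,0],0.47],
    [[0,0,0],[102,-136,0],0.47],
    [[0,0,0],[124,-165,0],0.47]
  ]
}}

```text
clock: 0.6
position: [296.6, 433.1, 230.0]
ee_rot: [-0.7, 0.1, 0.7, 0.097]
contact_force: [0.4, 0.0, 0.2]
gripper_width: 45.2
```

>>> {"method": "arm_command", "body": {
  "increments": [
    [[-3,-7,-3],[22,-30,0],0.47],
    [[-6,-14,-6],[48,-64,0],0.47],
    [[-9,-21,-9],[75,-100,0],0.47],
    [[-12,-28,-12],[100,-136,0],0.47],
    [[-15,-35,-16],[120,-165,0],0.47]
  ]
}}

```text
clock: 1.1
position: [416.8, 266.1, 230.2]
ee_rot: [0.864, -0.25, -0.418, -0.127]
contact_force: [0.2, -0.0, 0.4]
gripper_width: 45.4
```

```bash
python3 - <<'E'
from h import *
s=readout.read_state(); print(s['clock'],s['position'],s['joints'].round(2),s['gripper_width'],s['contact_force']); need(-32.4,38)
E
```

```text
1.1 [416.80835037 266.13173328 230.21382186] [ 1.2   0.14 -0.75  0.81 -1.   -0.76] 45.35428443780231 [ 0.19259343 -0.03145029  0.41158833]
-32.4 38 [  93.8  -58.8 -141.2]
-32.4 38 [-0.4  0.5  0.2]
```

>>> {"method": "arm_command", "body": {
  "increments": [
    [[0,0,0],[28,-26,-20],0.47],
    [[0,0,0],[56,-52,-55],0.47],
    [[0,0,0],[84,-77,-95],0.47],
    [[0,0,0],[84,-77,-135],0.47],
    [[0,0,0],[84,-77,-170],0.47]
  ]
}}

```text
clock: 1.6
position: [500.7, 188.2, 58.6]
ee_rot: [0.864, -0.251, -0.418, -0.128]
contact_force: [1.5, -0.1, -0.4]
gripper_width: 45.3
```

```bash
python3 - <<'E'
from h import *
im,d,c=grab('scene'); cv2.imwrite('pics/scene1.png',cv2.resize(im[120:360,180:500],(800,600)))
s=readout.read_state(); print(s['clock'],s['position'],s['joints'].round(2),s['gripper_width'],s['contact_force']); need(-32.4,38)
E
```

```text
1.65 [497.65584053 187.36062371  51.91087609] [ 0.63  0.41 -1.01  1.74 -0.62 -1.32] 45.31848459639463 [ 0.05621913 -2.23971245 -4.28017001]
-32.4 38 [  93.3  -59.2 -142. ]
-32.4 38 [-0.2 -0.2  0. ]
```

View pics/scene1.png

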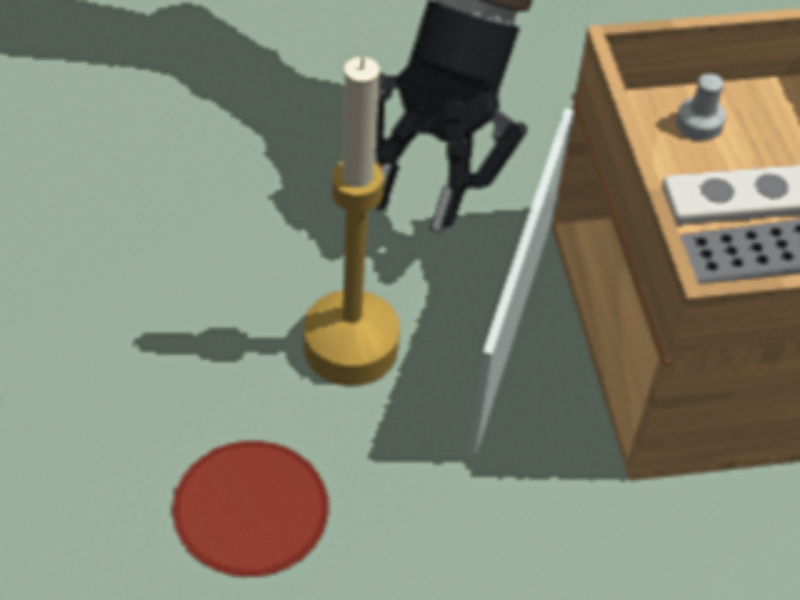

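Door free edge bottom at (480,450), foot about (352,340), fingers about (410,210), clear of everything. Joints 3 and 4 are near their limits, so I'll lower carefully.

>>> {"method": "arm_command", "body": {
  "increments": [
    [[0,0,0],[3,0,-5],0.47],
    [[0,0,0],[6,-1,-10],0.47],
    [[0,0,0],[9,-3,-15],0.47],
    [[0,0,0],[11,-5,-20],0.47],
    [[0,0,0],[11,-5,-20],0.47]
  ]
}}

```text
clock: 2.15
position: [509.3, 182.6, 32.7]
ee_rot: [0.863, -0.25, -0.422, -0.124]
contact_force: [0.4, -0.2, 0.4]
gripper_width: 45.3
```

```bash
cat > st.py <<'E'
from h import *
s=readout.read_state(); print(s['clock'],s['position'].round(1),s['joints'].round(3),s['gripper_width'],s['contact_force'].round(1)); need(-32.4,38)
E
python3 st.py
```

```text
2.15 [509.3 182.6  32.7] [ 0.567  0.454 -0.998  1.86  -0.618 -1.386] 45.263876071443384 [ 0.4 -0.2  0.4]
-32.4 38 [  93.4  -59.2 -141.9]
-32.4 38 [-0.2 -0.1  0. ]
```

```bash
python3 - <<'E'
from h import *
need(-24,36)
E
```

```text
-24 36 [  91.9  -49.2 -138.3]
-24 36 [0.8 1.7 8.4]
```

>>> {"method": "arm_command", "body": {
  "increments": [
    [[0.2,0.5,2],[4,-5,-4],0.47],
    [[0.4,1,4],[9,-10,-9],0.47],
    [[0.6,1.4,6],[13,-15,-15],0.47],
    [[0.8,1.7,8.4],[17,-20,-20],0.47],
    [[0.8,1.7,8.4],[17,-20,-22],0.47]
  ]
}}

```text
clock: 2.65
position: [529.6, 176.7, 28.9]
ee_rot: [0.866, -0.199, -0.449, -0.089]
contact_force: [0.4, 0.3, -0.9]
gripper_width: 45.1
```

```bash
python3 st.py; python3 - <<'E'
from h import *
need(-24,36)
im,d,c=grab('wrist'); cv2.imwrite('pics/wrist1.png',im)
E
```

```text
2.65 [529.6 176.7  28.9] [ 0.435  0.454 -0.974  2.05  -0.542 -1.31 ] 45.05662425828922 [ 0.4  0.3 -0.9]
-32.4 38 [-90.3  51.5 138.8]
-32.4 38 [ 0.  -2.8 -7.2]
-24 36 [  94.8  -45.3 -145.9]
-24 36 [ 1.  -1.   1.2]
```

View pics/wrist1.png

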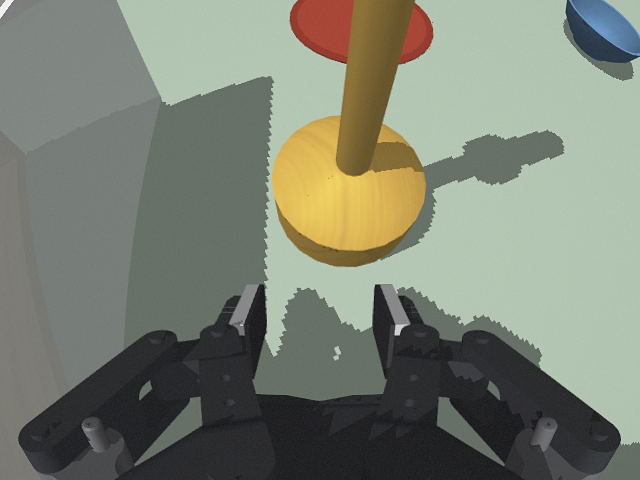

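Foot at (350,190) lies squarely ahead between the fingertips (255,300)/(385,300). However, joint 4 is at its limit. I'll fit a kinematic model to the recorded states and choose a feasible tilt and heading.

```bash
cat > kin.py <<'E'
from h import *
from scipy.optimize import least_squares
Rr=Rotation.from_euler
LIM=np.array([[-3.14,3.14],[-1.21,2.06],[-1.07,1.41],[-3.16,2.05],[-2.99,-.16],[-3.1,3.1]])
def fk(q,L):
    a1,d1,a2,a3,d4,d6=L
    R1=Rr('z',q[0]); R2=R1*Rr('y',q[1]); R3=R2*Rr('y',-q[2]) # elevation = j3-j2
    Rw=R3*Rr('x',q[3])*Rr('y',-q[4])
    p=R1.apply([a1,0,d1])+R2.apply([0,0,a2])+R3.apply([d4,0,a3])+Rw.apply([d6,0,0])
    return p,Rw*Rr('x',q[5])
S=[([1.55061,.385585,.006604,-.000499,-1.193984,-.258602],[171.81-0,600.31,230.2],[-.700167,.09909195,.7003105,.09753029]),
([1.2,.14,-.75,.81,-1.,-.76],[416.8,266.1,230.2],[.864,-.25,-.418,-.127]),
([.63,.41,-1.01,1.74,-.62,-1.32],[497.7,187.4,51.9],[.864,-.251,-.418,-.128]),
([.567,.454,-.998,1.86,-.618,-1.386],[509.3,182.6,32.7],[.863,-.25,-.422,-.124]),
([.435,.454,-.974,2.05,-.542,-1.31],[529.6,176.7,28.9],[.866,-.199,-.449,-.089])]
E
python3 - <<'E'
from kin import *
for q,p,r in S:
    pp,R=fk(q,[0,400,400,0,400,200]); E=R.inv()*Rotation.from_quat(r); print(np.degrees(E.as_rotvec()).round(1))
print(readout.read_state()['position'],readout.read_state()['joints'])
f=lambda L:np.concatenate([fk(q,L)[0]-p for q,p,r in S])
for x0 in([100,400,450,40,450,250],[0,330,400,0,400,200]):
    s=least_squares(f,x0); print(s.x.round(0),s.fun.round(0))
E
```

```text
[-60.3  -0.    0. ]
[-52.3  55.3 -55.4]
[-120.2   61.8  -63.7]
[-128.7   62.5  -62.7]
[158.1 -57.6  57.6]
[528.83638695 176.8397788   28.04965578] [ 0.43520149  0.45480327 -0.97461     2.05053314 -0.54252972 -1.31101594]
[   81. -1032.  1044.    76.   110.  -287.] [-160.    4.   23. -113.   31.  -40.   24.  -11.    4.   43.  -20.    1.
    4.  -74.   14.]
[   81. -1032.  1044.    76.   110.  -287.] [-160.    4.   23. -113.   31.  -40.   24.  -11.    4.   43.  -20.    1.
    4.  -74.   14.]
```

```bash
cat >> kin.py <<'E'
def fkg(q,v,sg):
    o=v[:6];a1,d1,a2,a3,d4,d6,y0=v[6:13]; q=np.array(sg)*np.array(q)+o
    R1=Rr('z',q[0]); R2=R1*Rr('y',q[1]); R3=R2*Rr('y',q[2])
    Rw=R3*Rr('x',q[3])*Rr('y',q[4])
    p=R1.apply([a1,y0,d1])+R2.apply([0,0,a2])+R3.apply([d4,0,a3])+Rw.apply([d6,0,0])
    return p,Rw*Rr('x',q[5])
def res(v,sg,w=300):
    o=[]
    for q,p,r in S:
        pp,R=fkg(q,v,sg); o+=[pp-p,w*(R.inv()*Rotation.from_quat(r)).as_rotvec()]
    return np.concatenate(o+[v[:6]*.0,])
E
python3 - <<'E'
from kin import *
import itertools
S[4]=([.43520149,.45480327,-.97461,2.05053314,-.54252972,-1.31101594],[528.8,176.8,28.0],list(readout.read_state()['ee_rot']))
out=[]
rng=np.random.default_rng(0)
for sg in itertools.product([1,-1],repeat=5):
    sg=(1,)+sg
    for k in range(3):
        x0=np.r_[-.26*(k>0),0,0,0,0,rng.choice([0,1.57,3.14,-1.57]),0,350,400,40,400,200,0]
        s=least_squares(res,x0,args=(sg,),max_nfev=150); out.append((s.cost,sg,s.x))
out.sort(key=lambda t:t[0])
for c,sg,x in out[:4]: print(round(c,1),sg,x[:6].round(3),x[6:].round(0))
np.savez('kin.npz',sg=out[0][1],x=out[0][2])
E
```

```text
7292.5 (1, -1, 1, -1, -1, -1) [ -2.343  15.62  -13.422  -0.329  -1.42    2.935] [  386.  -917. -1168.  -157.    56.  -125.   535.]
7292.5 (1, 1, -1, 1, 1, -1) [ 0.799  0.088 -2.286  0.329 -1.722 -0.206] [-386. -917. 1168. -157.  -56. -125. -535.]
7292.5 (1, -1, 1, -1, -1, -1) [-2.343 -6.371  8.569 -0.329 -1.42   2.935] [ 386. -917. 1168. -157.   56. -125.  535.]
7292.5 (1, -1, 1, -1, -1, -1) [-2.343 -6.371  8.569 -0.329 -1.42   2.935] [ 386. -917. 1168. -157.   56. -125.  535.]
```

```bash
python3 - <<'E'
from h import *
need(-38,32); need(-38,30)
E
```

```text
-38 32 [-79.2  50.7 139.9]
-38 32 [  3.    2.2 -12.9]
-38 30 [-77.   49.4 141.4]
-38 30 [  4.1   3.9 -12.9]
```

>>> {"method": "arm_command", "body": {
  "increments": [
    [[1,1,-4],[-1,0,3],0.47],
    [[2,2,-8],[-2,0,6],0.47],
    [[3,3,-12.9],[-3,0,6],0.47],
    [[3.5,3,-12.9],[-3,0,2],0.47],
    [[3.5,3,-12.9],[-3,0,-2],0.47]
  ]
}}

```text
clock: 3.2
position: [525.4, 178.2, 26.3]
ee_rot: [0.824, -0.283, -0.465, -0.16]
contact_force: [-0.2, -0.5, -1.2]
gripper_width: 45.4
```

```bash
python3 st.py; python3 - <<'E'
from h import *
need(-38,31)
E
```

```text
3.2 [525.4 178.2  26.3] [ 0.594  0.463 -0.922  1.569 -0.513 -1.205] 45.38890749852463 [-0.2 -0.5 -1.2]
-32.4 38 [  81.4  -57.3 -144.4]
-32.4 38 [-4.  -5.6  5.5]
-38 31 [-73.2  57.  154.1]
-38 31 [ 0.   0.1 -0.1]
```

>>> {"method": "arm_command", "body": {
  "increments": [
    [[0,0,0],[0,0,-6],0.47],
    [[0,0,0],[3,-2,-12],0.47],
    [[0,0,0],[8,-6,-17],0.47],
    [[0,0,0],[15,-11,-17],0.47],
    [[0,0,0],[20,-15,-17],0.47]
  ]
}}

```text
clock: 3.7
position: [545.8, 162.5, 9.3]
ee_rot: [0.824, -0.283, -0.465, -0.16]
contact_force: [-0.2, 0.2, -0.4]
gripper_width: 45.0
```

```bash
python3 st.py; python3 - <<'E'
from h import *
im,d,c=grab('scene'); a=cv2.resize(im[130:300,240:440],(800,680))[:600]
w,_,_=grab('wrist'); cv2.imwrite('pics/both2.png',np.hstack([cv2.resize(im[120:300,240:420],(400,400)),cv2.resize(w[:,80:560],(400,400))]))
E
```

```text
3.7 [545.8 162.5   9.3] [ 0.499  0.503 -0.908  1.711 -0.499 -1.262] 44.96287489529144 [-0.2  0.2 -0.4]
-32.4 38 [  81.4  -57.4 -144.4]
-32.4 38 [-4.  -5.6  5.5]
```

View pics/both2.png

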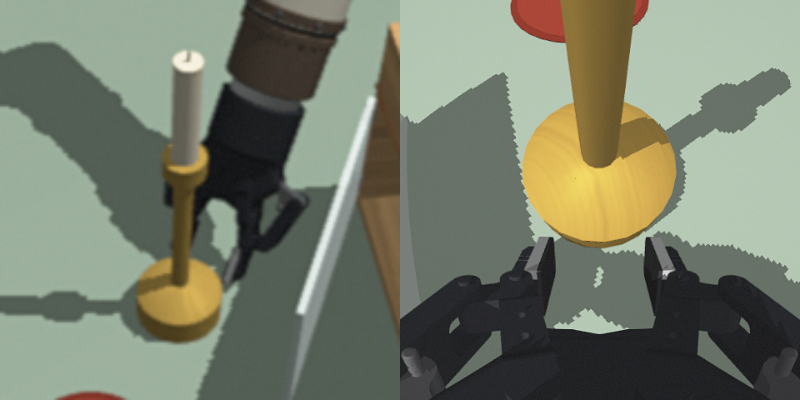

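Foot at right-panel (600,175), centred between the tips (540,245)/(655,245), and the gripper leans clear of the stem. Starting the push.

>>> {"method": "arm_command", "body": {
  "increments": [
    [[0,0,0],[5,-3,0],0.47],
    [[0,0,0],[10,-6,0],0.47],
    [[0,0,0],[16,-9.5,0],0.47],
    [[0,0,0],[22,-13.5,0],0.47],
    [[0,0,0],[28,-17,0],0.47]
  ]
}}

```text
clock: 4.3
position: [573.6, 146.1, 9.5]
ee_rot: [0.824, -0.282, -0.465, -0.16]
contact_force: [-4.2, 1.8, 1.7]
gripper_width: 45.3
```

```bash
python3 st.py
```

```text
4.3 [573.6 146.1   9.5] [ 0.436  0.519 -0.87   1.739 -0.484 -1.221] 45.26884842434788 [-4.2  1.8  1.7]
-32.4 38 [  81.4  -57.2 -144.5]
-32.4 38 [-4.1 -5.7  5.5]
```

>>> {"method": "arm_command", "body": {
  "increments": [
    [[0,0,0],[7,-4.5,0],0.47],
    [[0,0,0],[14,-9,0],0.47],
    [[0,0,0],[21,-13,0],0.47],
    [[0,0,0],[28,-17.5,0],0.47],
    [[0,0,0],[35,-22,0],0.47]
  ]
}}

```text
clock: 4.8
position: [608.4, 124.8, 9.4]
ee_rot: [0.824, -0.281, -0.466, -0.16]
contact_force: [-3.8, 3.1, 3.1]
gripper_width: 45.3
```

```bash
cat > loc.py <<'E'
from m import *
for n in('scene','top'):
    grab(n)
    im,P,H=seg(n); Z=P[...,2]
    m=(Z>7)&(Z<33)&(H[...,0]>10)&(H[...,0]<32)&(H[...,1]>110)&(P[...,1]>-60)&(P[...,1]<250)&(P[...,0]<800)&(P[...,0]>480)
    q=P[m]; print(n,'foot',circ(q[:,:2]),((q.min(0)+q.max(0))/2).round(1),len(q))
    m=(Z>210)&(Z<305)&(P[...,1]>-60)&(P[...,1]<250)&(P[...,0]>480)&(P[...,0]<800)&(H[...,2]>150)&(H[...,1]<90)
    q=P[m]; print('  candle',q.mean(0).round(1),len(q),'top z',q[:,2].max() if len(q) else 0)
E
python3 st.py; python3 loc.py
```

```text
4.8 [608.4 124.8   9.4] [ 0.365  0.542 -0.819  1.76  -0.463 -1.164] 45.34518114456819 [-3.8  3.1  3.1]
-32.4 38 [  81.5  -57.1 -144.6]
-32.4 38 [-4.1 -5.7  5.3]
scene foot (array([638.13850646, 104.95871361]), np.float64(35.25127229226564)) [627.8 105.3  20. ] 563
  candle [639.5 106.9 287.4] 158 top z 303.84997427935866
top foot (array([638.14534299, 102.76555495]), np.float64(33.24317950957826)) [635.3 102.4  20.9] 343
  candle [637.7 103.7 296.2] 243 top z 301.7326098514003
```

Foot is at (638.5,104), candle directly above it (upright). It needs (+81,−53) more.

>>> {"method": "arm_command", "body": {
  "increments": [
    [[0,0,0],[7,-4.5,0],0.47],
    [[0,0,0],[14,-9,0],0.47],
    [[0,0,0],[21,-14,0],0.47],
    [[0,0,0],[28,-18,0],0.47],
    [[0,0,0],[35,-23,0],0.47]
  ]
}}

```text
clock: 5.4
position: [644.7, 100.7, 9.4]
ee_rot: [0.823, -0.282, -0.465, -0.16]
contact_force: [-2.9, 3.5, 1.5]
gripper_width: 45.2
```

>>> {"method": "arm_command", "body": {
  "increments": [
    [[0,0,0],[7,-4.5,0],0.47],
    [[0,0,0],[14,-9,0],0.47],
    [[0,0,0],[20,-13,0],0.47],
    [[0,0,0],[26,-17,0],0.47],
    [[0,0,0],[31,-20,0],0.47]
  ]
}}

```text
clock: 5.9
position: [676.1, 80.2, 9.4]
ee_rot: [0.823, -0.282, -0.465, -0.16]
contact_force: [-4.4, 2.7, 1.6]
gripper_width: 45.2
```

```bash
python3 st.py; python3 loc.py
```

```text
5.9 [676.1  80.2   9.4] [ 0.256  0.594 -0.705  1.748 -0.428 -1.037] 45.21046871066794 [-4.4  2.7  1.6]
-32.4 38 [  81.4  -57.2 -144.5]
-32.4 38 [-4.1 -5.7  5.5]
scene foot (array([706.08858828,  60.0070517 ]), np.float64(35.08076748617853)) [698.6  60.1  20. ] 621
  candle [579.2 106.8 283.6] 511 top z 304.8776177791311
top foot (array([705.60263403,  59.44127407]), np.float64(33.84577930768774)) [704.2  59.1  20.4] 425
  candle [536.3 127.6 283.1] 1402 top z 303.801149918189
```

>>> {"method": "arm_command", "body": {
  "increments": [
    [[0,0,0],[4,-2.5,0],0.47],
    [[0,0,0],[8,-5,0],0.47],
    [[0,0,0],[11,-7,0],0.47],
    [[0,0,0],[13,-8.5,0],0.47],
    [[0,0,0],[13,-8.5,0],0.47]
  ]
}}

```text
clock: 6.5
position: [690.0, 71.1, 9.5]
ee_rot: [0.824, -0.283, -0.465, -0.161]
contact_force: [-1.6, 1.7, -0.8]
gripper_width: 45.2
```

>>> {"method": "arm_command", "body": {
  "increments": [
    [[0,0,0],[-4,3,0],0.47],
    [[0,0,0],[-12,9,0],0.47],
    [[0,0,0],[-28,22,0],0.47],
    [[0,0,0],[-52,38,2],0.47],
    [[0,0,0],[-80,55,10],0.47]
  ]
}}

```text
clock: 7.0
position: [609.2, 125.9, 19.4]
ee_rot: [0.823, -0.284, -0.464, -0.161]
contact_force: [0.2, 0.2, -0.6]
gripper_width: 45.3
```

```bash
python3 st.py; python3 loc.py; python3 - <<'E'
from h import *
cv2.imwrite('pics/top3.png',np.load('pics/top.npz')['im'][60:420,100:580])
z=np.load('pics/top.npz')['im']; 
E
```

```text
7.0 [609.2 125.9  19.4] [ 0.389  0.528 -0.813  1.692 -0.469 -1.12 ] 45.27138141251067 [ 0.2  0.2 -0.6]
-32.4 38 [  81.4  -57.4 -144.3]
-32.4 38 [-4.  -5.6  5.7]
scene foot (array([721.35932247,  50.36438007]), np.float64(34.343090996963156)) [721.6  50.3  20. ] 633
  candle [721.2  52.4 290.1] 179 top z 303.4745910747231
top foot (array([718.46743428,  51.01635048]), np.float64(33.86818549088807)) [719.1  51.   20.2] 445
  candle [717.9  52.3 291.7] 272 top z 304.851920504535
```

View pics/top3.png

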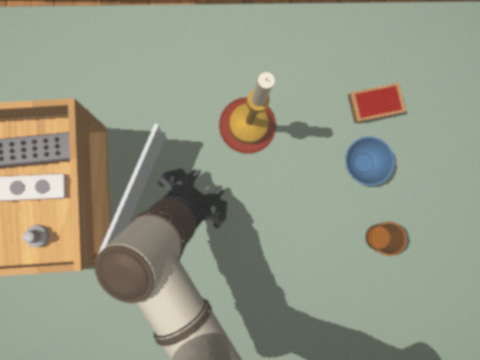

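Foot centred on the pad at (248,125) in the crop, upright; bystanders unchanged. Now up, upright the tool and shut the fingers.

>>> {"method": "arm_command", "body": {
  "increments": [
    [[0,0,0],[-5,3,40],0.5],
    [[0,0,0],[-5,3,85],0.7],
    [[0,0,0],[-5,3,130],1],
    [[0,0,0],[-5,3,175],1],
    [[0,0,0],[-5,3,220],1]
  ]
}}

```text
clock: 7.6
position: [601.5, 131.4, 242.5]
ee_rot: [0.824, -0.281, -0.465, -0.16]
contact_force: [1.4, 0.7, 0.4]
gripper_width: 0.5
```

```bash
python3 - <<'E'
from h import *
s=readout.read_state(); print(s['position'],s['joints'].round(2)); need(-45,0); need(-60,0)
im,d,c=grab('top')
from m import *
im,P,H=seg('top'); Z=P[...,2]
# door top edge: bright pixels z 125..150 in region
m=(Z>120)&(Z<150)&(P[...,0]>440)&(P[...,0]<720)&(P[...,1]>190)&(P[...,1]<330)&(H[...,1]<40)&(H[...,2]>150)
q=P[m][:,:2]; print(len(q)); l=cv2.fitLine(q.astype(np.float32),2,0,.01,.01).ravel(); t=(q-l[2:])@l[:2]; print(l[2:]+np.percentile(t,1)*l[:2],l[2:]+np.percentile(t,99)*l[:2],np.degrees(np.arctan2(l[1],l[0])))
m=(Z>212)&(Z<226)&(P[...,0]>440)&(P[...,0]<740)&(P[...,1]>300)&(P[...,1]<540)
q=P[m][:,:2]; print(cv2.minAreaRect(q.astype(np.float32)),cv2.boxPoints(cv2.minAreaRect(q.astype(np.float32))))
E
```

```text
[601.48358267 131.44893812 242.45797596] [ 0.66  0.24 -0.52  0.75 -0.82 -0.28]
-45 0 [-34.9  30.6 166.7]
-45 0 [20.5 23.4 -7. ]
-60 0 [-28.5  32.5 152.6]
-60 0 [ 23.5  20.6 -21.7]
427
[561.26133881 275.58960531] [692.69755182 217.82521727] -23.724821
((585.2569580078125, 427.97674560546875), (260.2837829589844, 202.4896697998047), 2.8736259937286377) [[450.20297 522.5698 ]
 [460.35446 320.33478]
 [720.3109  333.38367]
 [710.1594  535.6187 ]]
```

>>> {"method": "arm_command", "body": {
  "increments": [
    [[4,4.7,-1.4],[15,22,0],1],
    [[8,9.4,-2.8],[35,45,0],1],
    [[12,14,-4.2],[58,70,0],1],
    [[16,18.7,-5.6],[81,95,0],1],
    [[20.5,23.4,-7],[104,119,0],1]
  ]
}}

```text
clock: 8.15
position: [709.9, 254.6, 252.6]
ee_rot: [0.655, -0.268, -0.65, -0.277]
contact_force: [0.5, -0.6, 0.5]
gripper_width: 0.2
```

```bash
python3 - <<'E'
from h import *
s=readout.read_state(); print(s['clock'],s['position'],s['joints'].round(2),s['contact_force']); need(-45,0)
E
```

```text
8.15 [709.85529199 254.55020645 252.56204737] [ 0.56  0.6   0.42 -0.   -1.37  0.22] [ 0.46972747 -0.63821963  0.46572735]
-45 0 [   1.     0.8 -179.7]
-45 0 [-0.5  0.6  0.3]
```

>>> {"method": "arm_command", "body": {
  "increments": [
    [[-0.5,0.6,0],[-3,-2,-30],1],
    [[-0.5,0.6,0],[-3,-2,-65],1],
    [[-0.5,0.6,0],[-3,-2,-100],1],
    [[-0.5,0.6,0],[-3,-2,-135],1],
    [[-0.5,0.6,0],[-3,-2,-165],1]
  ]
}}

```text
clock: 8.65
position: [706.2, 251.6, 85.0]
ee_rot: [-0.652, 0.274, 0.653, 0.272]
contact_force: [0.1, -0.6, -1.0]
gripper_width: -0.1
```

```bash
python3 - <<'E'
from h import *
s=readout.read_state(); print(s['clock'],s['position'],s['joints'].round(2),s['contact_force'])
im,d,c=grab('scene'); cv2.imwrite('pics/scene4.png',cv2.resize(im[100:340,260:580],(800,600)))
# planned finger path round the hinge
hx,hy=468,317
for off in(20,):
  for h in(-20,-30,-40,-50,-60,-70,-80,-90,-98):
    a=np.radians(h); r=215-max(0,(-h-60))*0.5; print(h,(np.array([hx,hy])+r*np.array([np.cos(a),np.sin(a)])+off*np.array([-np.sin(a),np.cos(a)])).round(0))
E
```

```text
8.65 [706.20590472 251.59878053  84.95326941] [ 0.56  0.71  0.19 -0.   -1.06  0.22] [ 0.06492771 -0.60250157 -1.02188414]
-20 [677. 262.]
-30 [664. 227.]
-40 [646. 194.]
-50 [622. 165.]
-60 [593. 141.]
-70 [559. 127.]
-80 [523. 119.]
-90 [488. 117.]
-98 [461. 120.]
```

View pics/scene4.png

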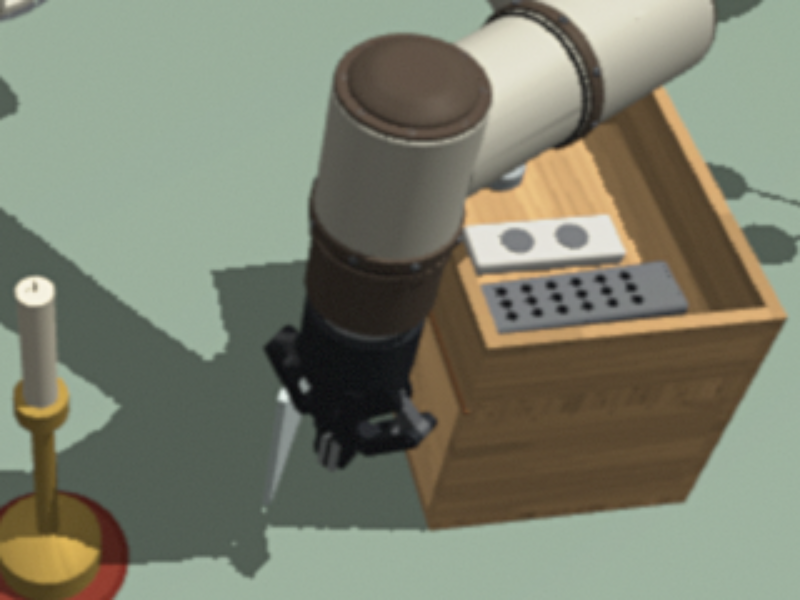

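The door's free edge is at (275,450) with the fingers behind it at (335,450), and the candlestick is clear at left. One knuckle overhangs the door top, so I'll rise 10 mm and sweep.

>>> {"method": "arm_command", "body": {
  "increments": [
    [[0,0,0],[-6,2,10],1],
    [[0,0,0],[-18,-3,10],1],
    [[0,0,0],[-30,-13,10],1],
    [[0,0,0],[-42,-25,10],1],
    [[0,0,0],[-51,-41,10],1]
  ]
}}

```text
clock: 9.2
position: [652.6, 210.2, 92.2]
ee_rot: [-0.65, 0.275, 0.654, 0.271]
contact_force: [0.3, 0.1, 0.7]
gripper_width: 0.1
```

```bash
cat > door.py <<'E'
from m import *
s=readout.read_state(); print(s['clock'],s['position'].round(1),s['joints'].round(2),s['contact_force'].round(1))
for n in('top','scene'):
    grab(n); im,P,H=seg(n); Z=P[...,2]
    m=(Z>100)&(Z<146)&(np.hypot(P[...,0]-468,P[...,1]-317)<262)&(P[...,1]<318)&(H[...,1]<45)&(H[...,2]>140)&(P[...,0]>400)
    q=P[m][:,:2]
    if len(q)<20: print(n,len(q)); continue
    l=cv2.fitLine(q.astype(np.float32),cv2.DIST_HUBER,0,.01,.01).ravel(); t=(q-l[2:])@l[:2]
    print(n,len(q),(l[2:]+np.percentile(t,1)*l[:2]).round(),(l[2:]+np.percentile(t,99)*l[:2]).round(),np.degrees(np.arctan2(l[1],l[0])))
E
python3 door.py
```

```text
9.2 [652.6 210.2  92.2] [ 0.55  0.6   0.01 -0.   -0.98  0.23] [0.3 0.1 0.7]
top 716 [466. 315.] [658. 162.] -38.759842
scene 205 [475. 314.] [656. 159.] -40.668423
```

>>> {"method": "arm_command", "body": {
  "increments": [
    [[0,0,0],[-7,-16,2],1],
    [[0,0,0],[-19,-31,2],1],
    [[0,0,0],[-31,-45,2],1],
    [[0,0,0],[-45,-58,2],1],
    [[0,0,0],[-60,-69,2],1]
  ]
}}

```text
clock: 9.8
position: [593.2, 140.0, 96.6]
ee_rot: [-0.651, 0.275, 0.653, 0.272]
contact_force: [-0.2, 1.5, 0.8]
gripper_width: 0.3
```

>>> {"method": "arm_command", "body": {
  "increments": [
    [[0,0,0],[-17,-8,0],1],
    [[0,0,0],[-34,-14,0],1],
    [[0,0,0],[-52,-18,0],1],
    [[0,0,0],[-70,-22,0],1],
    [[0,0,0],[-86,-23,0],1]
  ]
}}

```text
clock: 10.3
position: [508.0, 117.5, 98.8]
ee_rot: [-0.652, 0.274, 0.652, 0.273]
contact_force: [0.1, -0.6, 0.7]
gripper_width: -0.1
```

```bash
python3 door.py
```

```text
10.3 [508.  117.5  98.8] [ 0.54  0.35 -0.42  0.   -0.8   0.24] [ 0.1 -0.6  0.7]
top 62 [465. 318.] [470. 292.] -79.01127
scene 268 [467. 316.] [486.  71.] -85.51992
```

>>> {"method": "arm_command", "body": {
  "increments": [
    [[0,0,0],[-14,0,-3],1],
    [[0,0,0],[-28,0,-3],1],
    [[0,0,0],[-40,2,-3],1],
    [[0,0,0],[-50,3,-3],1],
    [[0,0,0],[-50,3,-3],1]
  ]
}}

```text
clock: 10.9
position: [456.2, 120.7, 95.9]
ee_rot: [-0.651, 0.274, 0.653, 0.273]
contact_force: [-0.3, 1.0, 0.2]
gripper_width: 0.0
```

```bash
python3 door.py
```

```text
10.9 [456.2 120.7  95.9] [ 0.6   0.28 -0.54 -0.   -0.75  0.17] [-0.3  1.   0.2]
top 337 [445. 193.] [465. 317.] 80.511215
scene 223 [423.  73.] [466. 316.] 79.89942
```

Door heading is −100°, about 103° open. Retreating sideways, then up.

>>> {"method": "arm_command", "body": {
  "increments": [
    [[0,0,0],[12,0,0],1],
    [[0,0,0],[35,0,0],1],
    [[0,0,0],[60,0,15],1],
    [[0,0,0],[75,0,50],1],
    [[0,0,0],[80,0,95],1]
  ]
}}

```text
clock: 11.5
position: [538.8, 120.1, 189.6]
ee_rot: [-0.65, 0.276, 0.654, 0.272]
contact_force: [0.0, 0.3, -0.4]
gripper_width: 0.0
```

>>> {"method": "arm_command", "body": {
  "increments": [
    [[0,0,0],[0,0,35],1],
    [[0,0,0],[0,0,70],1],
    [[0,0,0],[0,0,100],1],
    [[0,0,0],[0,0,110],1],
    [[0,0,0],[0,0,110],1]
  ]
}}

```text
clock: 12.0
position: [540.2, 120.3, 300.8]
ee_rot: [-0.651, 0.275, 0.653, 0.273]
contact_force: [0.5, 0.2, -1.4]
gripper_width: -0.0
```

```bash
python3 door.py; python3 loc.py; python3 - <<'E'
from h import *
a=np.load('pics/top.npz')['im'][60:420]; b=np.load('pics/scene.npz')['im'][60:420]
cv2.imwrite('pics/end.png',cv2.resize(np.hstack([a,b]),(800,225)))
E
```

```text
12.0 [540.2 120.3 300.8] [ 0.51  0.22 -0.05 -0.   -1.3   0.26] [ 0.5  0.2 -1.4]
top 158 [424.  72.] [433. 129.] 80.96197
scene 354 [424.  72.] [466. 314.] 80.15421
scene foot (array([721.25740881,  50.54910077]), np.float64(34.210880687262126)) [722.   50.4  20. ] 640
  candle [720.6  52.3 291.2] 176 top z 304.4059403387006
top foot (array([719.89736137,  50.81979833]), np.float64(33.46623982466499)) [721.8  51.2  20.6] 274
  candle [717.9  52.4 290.9] 274 top z 302.7267629461845
```

View pics/end.png

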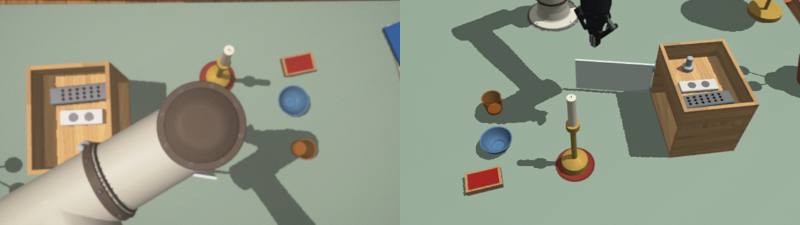

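The final views show the door wide open (scene panel, about (575–655,75)), the candlestick upright in the middle of the pad (575,165), the bystanders in place and the arm clear. Handing in.

```bash
python3 -c "
from bench import arm
print(arm.job_done())"
```

```text
the job is handed in; nothing more can be done
None
```

I slid the candlestick onto the red pad, then pushed the frosted door open from behind its free edge, and handed the job in at about 12 s on the robot's clock. It reports no verdict.

- **Candlestick:** The half-open fingertips pushed low against the brass foot with about 5 N. It now stands upright at about (720, 51) mm, within about 2 mm of the pad centre I measured at (719.5, 51). The foot has 20 mm to spare all round.
- **Door:** It started at about 26° and now stands at about 103° (1.8 rad). It stayed there after the arm withdrew.
- **Everything else:** In the last pictures the bowl, votive, matchbox and two remotes look where they began. The scene camera shows the stopper, though the arm hid it in the last top view. I checked these by eye and did not measure them. The arm ended about 300 mm up, touching nothing.

**Checks that failed or disagreed:**
- **Joint 4:** It ran onto its range limit during the approach, reading 2.0505 against a stated 2.05. I re-oriented the tool at once and it stayed below about 1.8 for the push.
- **Kinematic model:** I tried to fit one to choose that new orientation, but it did not match the readings, so I worked from the measured joints instead.
- **Cameras:** The two agreed within about 3 mm on the foot and 1° on the door.

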